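# Weigh a sample carrier on the spring-hook scale

## Task

Pick up the sample carrier by its lifting loop, thread the loop over the hook of the spring scale, and let the weight down onto the hook slowly, letting go only when the hook carries all of it, so that the pointer comes to rest on the true weight without ever jumping or bouncing (never faster than about 5 cm/s, up or down). Leave the carrier hanging still in the crook of the hook with both jars in it, do not press on the scale, and leave the other things on the bench where they are.

Things in the scene. Friction and masses are not known exactly. Their poses are not given: they have to be found in the camera images.
- carrier: Carrier, with its jars about 0.3 to 0.95 kg (varies): open aluminium tray 70 x 150 x 34 mm (x, y, z), a blue sealed cassette 60 x 46 mm fixed in its middle (white lid, top 54 mm up), and on it an upright red lifting loop in the y-z plane. Origin: centre of the underside; z up. Both ends alike: it may hang either way round.
- carrier_bar (a point): Middle of the loop's round top bar (radius 4 mm, along carrier y), on its axis, 130 mm above the carrier's underside; axes as the carrier's. Below it two flat uprights, 16 mm wide in x, 6 mm thick, outer faces 52 mm apart (y = +-26 mm), 40 mm gap between, from 54 to 134 mm up: grasp from above across their outer faces, fingers closing along y.
- jar_a: Loose closed jar, white cap, diameter 38 mm, 55 mm high, standing in the +y end of the carrier's tray (tray floor 3 mm above the carrier's underside). Origin: centre of its underside.
- jar_b: Like jar_a with an orange cap, in the -y end of the tray.
- scale: Spring scale. Origin: on the bench right below the hook's seat. Its x runs from hook tip to column: the hook points along its -x, roughly at the robot. Grey foot 160 x 130 x 12 mm and column 30 x 34 mm, 372 mm tall, both centred at x = +150 mm; marked white plate beside the column at y = 20 to 75 mm, z = 140 to 310 mm.
- hook_seat (a point): Bottom of the hook's crook (upper surface), 254 mm above the bench unloaded; rides down with the hook. Axes as the scale's. Yellow rod, radius 4 mm, in the x-z plane: level 12 mm each side of here; rises to the tip at x = -34 mm (top 30 mm above here); to +x it rises 22 mm by x = 34 mm, then level to a blue slider (face x = +120 mm). A seated bar's axis is 4 mm above here.
- hook (a joint): Travel of the sprung hook and its red pointer (m): 0 = top stop, unloaded; grows as the hook is drawn straight down; stop at 0.095. Spring about 120 N/m (0.2 N preload): 0.6 kg draws it about 47 mm. Lightly damped: a load let go too early, or pressed too low and let go, makes it jump and bounce.
- reagent: Bystander: clear glass bottle with blue cap, diameter 68 mm, 130 mm high. Origin: centre of underside.
- dish_near: Bystander: closed petri dish, diameter 86 mm, 16 mm high, nearest the robot. Origin: centre of underside.
- dish_far: Bystander: closed petri dish like the other, at the right. Origin: centre of underside.
- spatula: Bystander: lab spatula 170 mm long lying flat, at the left.
- vial: Bystander: red-capped jar, diameter 36 mm, 70 mm high, at the left. Origin: centre of underside.
- beaker: Bystander: glass beaker, diameter 72 mm, 90 mm high, at the left. Origin: centre of underside.
- timer: Bystander: orange timer 60 x 80 x 22 mm, at the right. Origin: centre of underside.
Not all that is in view belongs to the job. Leave any yellow look-alike of the carrier alone.

How it is judged:
By the outcome, as a careful person would: the job done as asked, in the order asked, and still so for the second after the job is handed in, with the robot touching nothing.
It also fails if it takes over 61 s, if anything falls off the work surface, if the arm or the gripper's body presses on something with over 40 N, if the wrist force passes 120 N, or if a joint passes its speed limit or range.

## Robot

A 6-joint arm with a two-finger parallel gripper is mounted at the origin on the work surface. World frame = base frame: x ahead of the robot, y to its left, z up, the work surface at z = 0. Lengths are in m, angles in rad, forces in N, time in s.
With the tool pointing down it reaches from about 0.25 to 0.725 m from the base axis. Payload 4 kg.
Tool frame: the origin (TCP) lies at the very end of the fingers, on their centre line; the grasp point (between the pads) lies 19 mm behind it; z points along the fingers, y is the line along which they close (so a half turn about z gives the same grasp; the last joint's range is limited). The gripper opens to 85 mm and grips with 20 to 120 N. Pads are 22 mm wide; open, the fingers measure 114 mm over their backs; the gripper's body (76 mm by 85 mm) begins 54 mm behind the grasp point. The pads swing forward as they close: fully open they stand 13 mm farther back than shut.
Start: joints at [1.341, 0.241, 0.005, 1.335, 0, 1.571], TCP at [0.114, 0.487, 0.231] pointing down, gripper open.
Joint ranges: [-2.72, 2.72], [-1.05, 1.87], [-1.09, 1.28], [-1.99, 2.15], [-1.42, 1.44], [-3.14, 3.14]. Speed limits (rad/s): [2.79, 2.79, 3.14, 3.14, 3.14, 3.14].

## Interface

Orientations are given as a unit quaternion [x, y, z, w].
In Python, from workcell import telemetry, vision, workorder gives the robot as it stands.
- The arm moves only by the shell command python3 -m inch 'ROWS'. ROWS is JSON, a list of rows, each a list of 3 entries, a list of its own where there are three numbers: the turn, a rotation vector about the tool's x, y, z scaled (see below), then the shift along the tool's x, y, z scaled (see below), then the closure, from -1 (fully open) to 1 (shut). A call has 1 to 10 rows; each row shifts and turns the commanded pose from where the row before left it, along the tool's axes as they then stand; what a row does not reach is not made up. The controller multiplies each number of a shift by 0.3 m and each number of a turn by 360 degrees. A row lasts 1/12 s, in which the tool goes at most 41.7 mm and 7.16 degrees, less where a joint would pass 70% of its speed; a pose out of reach is approached as far as the arm can. A call with a number of a shift or a turn outside -1 to 1 is refused whole. A call with a gripper value outside its range is refused whole. The fingers move at their own pace and stop on an object; the grip force is fixed at half the most. Time passes only in rows, so rows that do not move let the fingers close. It gives the time, the measured TCP pose, the force, the opening and the grip force at its end, in the units of the state.
- telemetry.get_obs(): the state, without advancing time (a new reading comes with each control period).
- vision.camera(name): name is "side" or "top"; returns a dict with "img" (400x640x3 uint8, red, green, blue), "fov_y" (degrees; the focal length in pixels is half the picture's height over the tangent of half this angle, whatever the lens; pixels are square), "cx", "cy" (the principal point, pixels), "pose" (4x4, takes a point from camera to world coordinates). Camera axes: x right, y up, looking along -z (the intrinsics and any distortion apply to the point x, -y, -z); pixel columns grow to the right and rows downward; lengths in m; the calibration is good to about 2 mm. A picture is of the moment at which its call begins. There is no depth.
- workorder.job_done(): hands the job in; it is judged then, once.
The state is a dict: "clock": time; "joint_pos": joint angles; "joint_vel": joint speeds; "tau": joint torques, N m; "eef_pos": TCP position; "tool_rot": TCP orientation; "ft_force": force on the tool from outside, world axes, zero at the start; "ft_torque": the same for the moment, N m; "grip_width": finger opening in m; "grasp_force": force on a finger pad.
Only numpy, scipy, OpenCV 4.12 (cv2) and the standard library are available. Lean on these libraries where they do the work, as an engineer would, in place of code of your own. Each camera call takes 0.05 s, during which the arm holds its last target. There are 200 camera calls.

## Working session

There is one attempt and no reset: what is moved stays moved. The work goes in short steps, Python scripts to look and compute and a shell command to move; the robot and the scene stay as the last step left them, time stands still between calls to the robot, and variables do not carry over. Pictures are saved under pics/ and viewed, at most 10 in all, crops included, and the job is handed in when it is done.

```bash
mkdir -p pics; ls; python3 - <<'E'
from workcell import telemetry, vision
import cv2,numpy as np
for n in("side","top"):
    c=vision.camera(n); cv2.imwrite(f"pics/{n}0.png",c["img"][:,:,::-1]); np.save(f"pics/{n}0.npy",c["img"])
    print(n,{k:v for k,v in c.items() if k!="img"})
o=telemetry.get_obs(); print(o)
E
```

```text
pics
side {'fov_y': 52.11031520000589, 'cx': 315.61477334078535, 'cy': 203.51891827454065, 'pose': array([[ 0.86266656,  0.2954078 , -0.41053702, -0.00821389],
       [-0.50576463,  0.49915791, -0.70359329, -0.85317695],
       [-0.00292414,  0.81460151,  0.58001365,  0.85046813],
       [ 0.        ,  0.        ,  0.        ,  1.        ]])}
top {'fov_y': 47.207787993762366, 'cx': 319.44371068930514, 'cy': 204.17117514320927, 'pose': array([[ 0.00639916,  0.9961129 , -0.08785298,  0.33722451],
       [-0.99981045,  0.00798882,  0.01775487, -0.01724919],
       [ 0.0183877 ,  0.08772271,  0.99597521,  1.65114656],
       [ 0.        ,  0.        ,  0.        ,  1.        ]])}
{'clock': 0.1, 'joint_pos': array([ 1.34096862e+00,  2.41362697e-01,  3.87360467e-03,  1.33516630e+00,
       -8.74411357e-06,  1.57079871e+00]), 'joint_vel': array([ 1.70994116e-03,  9.27812040e-04,  3.44075926e-03, -2.11949116e-03,
        2.49915510e-05,  1.57769050e-03]), 'tau': array([-6.16623493e-05, -3.73135900e+01,  2.53011292e+01,  1.08562820e-02,
       -5.84753434e-05, -2.24090293e-06]), 'eef_pos': array([0.11378327, 0.48632138, 0.23049503]), 'tool_rot': array([ 1.14662243e-01,  9.93404100e-01, -9.23903399e-04, -1.02236912e-04]), 'ft_force': array([ 0.5966631 ,  1.05120091, -0.71763867]), 'ft_torque': array([ 0.0177942 ,  0.00538889, -0.02205989]), 'grasp_force': 0.0, 'grip_width': 0.08548328691708472}
```

View pics/side0.png

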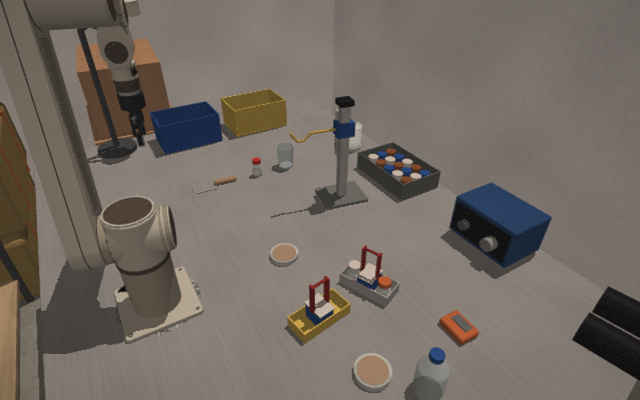

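View pics/top0.png

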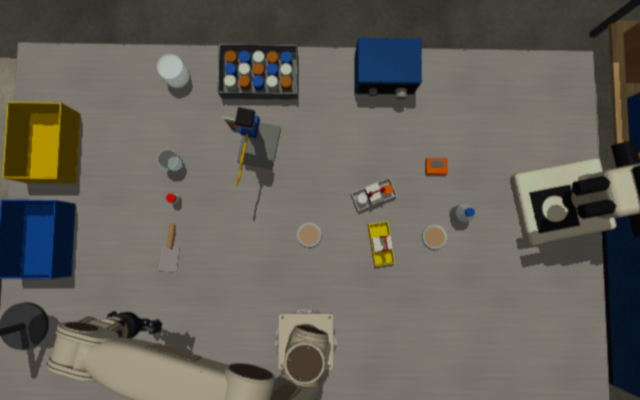

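The side view shows the grey carrier with its red loop at about (370,272), the yellow look-alike at (320,310) and the hook at (291–335,137). In the top view the carrier is at (374,195) and the hook at (242,165). I'll zoom in on both.

```bash
python3 - <<'E'
import cv2,numpy as np
s=cv2.imread("pics/side0.png");t=cv2.imread("pics/top0.png")
def z(i,x,y,w=60,h=45,k=6): 
    return cv2.resize(i[y:y+h,x:x+w],(w*k,h*k),interpolation=cv2.INTER_NEAREST)
a=np.hstack([z(s,338,240,66,50),z(s,286,110,66,50)])
b=np.hstack([z(t,341,170,66,50),z(t,222,104,66,90)[:540:1][:,:396]][:1]+[z(t,222,140,66,50)])
cv2.imwrite("pics/z0.png",np.vstack([a,b]))
E
```

```text
(no output)
```

View pics/z0.png

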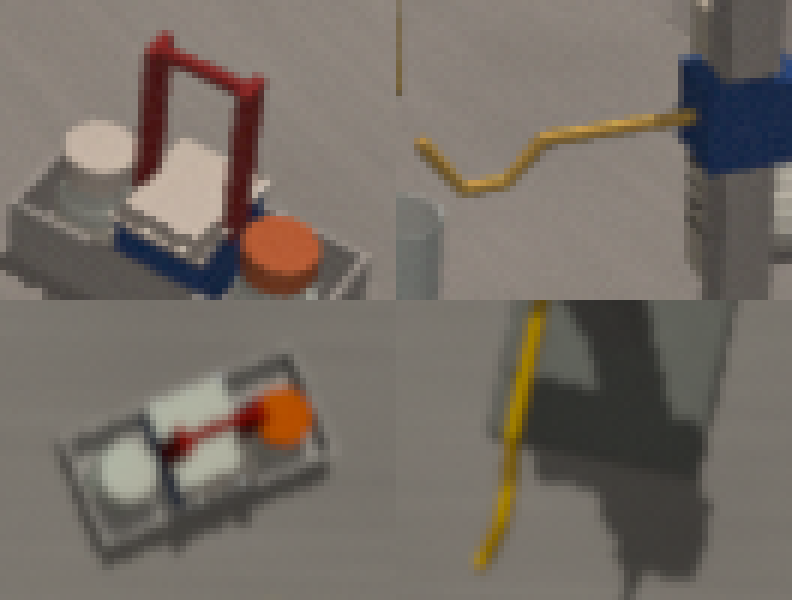

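```bash
cat > h.py <<'E'
import numpy as np,cv2
from scipy.spatial.transform import Rotation as R
from workcell import vision,telemetry
def shot(n):
    c=vision.camera(n); return c
def ray(c,p):
    H,W=c["img"].shape[:2]; f=H/2/np.tan(np.radians(c["fov_y"])/2)
    d=c["pose"][:3,:3]@np.array([(p[0]-c["cx"])/f,-(p[1]-c["cy"])/f,-1]); return c["pose"][:3,3],d/np.linalg.norm(d)
def plane(c,p,z):
    o,d=ray(c,p); return o+d*(z-o[2])/d[2]
def tri(c1,p1,c2,p2):
    o,d=ray(c1,p1);q,e=ray(c2,p2)
    s=np.linalg.lstsq(np.c_[d,-e],q-o,rcond=None)[0]
    a=o+s[0]*d;b=q+s[1]*e; return (a+b)/2,np.linalg.norm(a-b)*1000
def proj(c,X):
    H,W=c["img"].shape[:2]; f=H/2/np.tan(np.radians(c["fov_y"])/2)
    x=c["pose"][:3,:3].T@(np.array(X)-c["pose"][:3,3]); return c["cx"]+f*x[0]/-x[2],c["cy"]-f*x[1]/-x[2]
E
python3 - <<'E'
from h import *
np.set_printoptions(precision=4,suppress=True)
s=shot("side");t=shot("top")
def m(c,box,f):
    x,y,w,h=box; i=c["img"][y:y+h,x:x+w].astype(int);r,g,b=i[...,0],i[...,1],i[...,2]
    v,u=np.nonzero(f(r,g,b)); return np.c_[u+x,v+y]
org=lambda r,g,b:(r>150)&(g<0.6*r)&(g>.35*r)&(b<.5*r)
red=lambda r,g,b:(r>70)&(g<.4*r)&(b<.45*r)
yel=lambda r,g,b:(r>110)&(b<.55*r)&(g>.6*r)
bt,bs=(341,170,66,50),(338,240,66,50)
ot=m(t,bt,org);os_=m(s,bs,org)
print("orange",len(ot),ot.mean(0),len(os_),os_.min(0),os_.max(0))
rt=m(t,bt,red);print("red top",len(rt),rt.min(0),rt.max(0));
rs=m(s,bs,red);print("red side",len(rs),rs.min(0),rs.max(0))
for u in range(rs[:,0].min(),rs[:,0].max()+1):
    q=rs[rs[:,0]==u][:,1];print(u,q.min(),q.max(),end="; ")
print("\ntop rows")
for u in range(rt[:,0].min(),rt[:,0].max()+1):
    q=rt[rt[:,0]==u][:,1];print(u,q.min(),q.max(),end="; ")
ys=m(s,(284,115,54,35),yel)
print("\nyel side")
for u in range(ys[:,0].min(),ys[:,0].max()+1):
    q=ys[ys[:,0]==u][:,1];print(u,q.mean().round(1),len(q),end="; ")
yt=m(t,(225,125,30,65),yel)
print("\nyel top")
for v in range(yt[:,1].min(),yt[:,1].max()+1):
    q=yt[yt[:,1]==v][:,0];print(v,q.mean().round(1) if len(q) else None,len(q),end="; ")
# coarse triangulation
P=lambda a,b:print(*tri(s,a,t,b))
print();P((372.2,251.2),(376.9,190.7))
P((290,133.5),(236,183.8))
E
```

```text
orange 55 [388.2909 188.9818] 90 [379 276] [390 285]
red top 22 [370 187] [385 194]
red side 129 [361 246] [381 277]
361 268 269; 362 257 267; 363 248 266; 364 247 263; 365 246 249; 366 248 250; 367 249 250; 368 249 250; 369 250 250; 370 250 251; 371 251 251; 372 251 252; 373 251 252; 374 252 253; 375 252 253; 376 253 276; 377 253 277; 378 254 277; 379 254 267; 380 253 258; 381 254 254; 
top rows
370 193 193; 371 193 194; 372 193 193; Traceback (most recent call last):
  File "<stdin>", line 19, in <module>
    return umr_minimum(a, axis, None, out, keepdims, initial, where)
ValueError: zero-size array to reduction operation minimum which has no identity
```

```bash
python3 - <<'E'
from h import *
np.set_printoptions(precision=4,suppress=True)
s=shot("side");t=shot("top")
def W(c,box,f):
    x,y,w,h=box; i=c["img"][y:y+h,x:x+w].astype(float); return np.clip(f(i[...,0],i[...,1],i[...,2]),0,None)
# top: redness excluding orange (g small)
w=W(t,(366,184,18,14),lambda r,g,b:r-np.maximum(g,b)-15)
for k in range(18):
    col=w[:,k]; print(366+k,(col@np.arange(184,198)/max(col.sum(),1e-6)).round(1),int(col.sum()),end="; ")
print("\nside yel")
w=W(s,(286,120,52,30),lambda r,g,b:np.minimum(r,g)-b-25)
for k in range(52):
    col=w[:,k]; print(286+k,(col@np.arange(120,150)/max(col.sum(),1e-6)).round(1),int(col.sum()),end="; ")
print("\ntop yel")
w=W(t,(228,125,24,65),lambda r,g,b:np.minimum(r,g)-b-25)
for k in range(65):
    col=w[k]; print(125+k,(col@np.arange(228,252)/max(col.sum(),1e-6)).round(1),int(col.sum()),end="; ")
P=lambda n,a,b:print(n,*tri(s,a,t,b))
print();P("bar",(372.2,251.2),(376.9,190.7));P("tip",(290,133.5),(236,183.8))
P("orange top",(384.5,280.5),(388.3,189))
for n,c,p,z in (("bar s",s,(372.2,251.2),.13),("bar t",t,(376.9,190.7),.13),("org t",t,(388.3,189),.058)):print(n,plane(c,p,z))
E
```

```text
366 0.0 0; 367 0.0 0; 368 194.6 16; 369 194.6 60; 370 193.2 165; 371 193.1 254; 372 193.2 206; 373 192.6 115; 374 191.9 85; 375 191.4 83; 376 191.0 88; 377 190.7 81; 378 190.3 77; 379 189.9 93; 380 189.5 153; 381 189.3 223; 382 188.9 263; 383 188.4 354; 
side yel
286 122.3 55; 287 0.0 0; 288 0.0 0; 289 133.2 24; 290 133.5 75; 291 134.3 78; 292 135.4 74; 293 136.7 66; 294 137.7 65; 295 138.8 60; 296 139.9 56; 297 140.5 62; 298 140.4 83; 299 140.4 79; 300 140.3 71; 301 140.0 81; 302 139.9 77; 303 139.7 85; 304 139.2 78; 305 138.3 74; 306 137.0 74; 307 136.0 78; 308 134.8 81; 309 133.7 81; 310 132.7 89; 311 132.4 77; 312 132.0 81; 313 131.9 75; 314 131.8 77; 315 131.6 83; 316 131.4 82; 317 131.4 76; 318 131.3 74; 319 131.0 79; 320 130.8 80; 321 130.6 82; 322 130.4 94; 323 130.4 81; 324 130.3 74; 325 130.0 84; 326 129.9 79; 327 129.8 73; 328 129.5 73; 329 129.6 45; 330 129.6 33; 331 129.5 35; 332 129.4 36; 333 129.4 39; 334 129.1 35; 335 129.0 10; 336 0.0 0; 337 0.0 0; 
top yel
125 0.0 0; 126 0.0 0; 127 0.0 0; 128 0.0 0; 129 0.0 0; 130 0.0 0; 131 0.0 0; 132 0.0 0; 133 0.0 0; 134 0.0 0; 1
[... 337 characters left out ...]
158 241.7 240; 159 241.5 233; 160 241.3 227; 161 241.1 229; 162 240.9 204; 163 240.8 138; 164 240.8 103; 165 240.7 90; 166 240.6 80; 167 240.5 80; 168 240.5 81; 169 240.4 85; 170 240.3 111; 171 240.1 168; 172 239.9 190; 173 239.7 202; 174 239.5 199; 175 239.2 188; 176 239.0 177; 177 238.8 151; 178 238.4 136; 179 237.9 134; 180 237.3 126; 181 236.8 139; 182 236.1 154; 183 235.8 150; 184 235.5 54; 185 0.0 0; 186 0.0 0; 187 0.0 0; 188 0.0 0; 189 0.0 0; 
bar [ 0.5197 -0.2378  0.1288] 2.991357616914175
tip [0.5182 0.2096 0.2803] 1.2428996429686527
orange top [ 0.5327 -0.287   0.058 ] 1.3385445998935939
bar s [ 0.5203 -0.2393  0.13  ]
bar t [ 0.5183 -0.2368  0.13  ]
org t [ 0.5332 -0.2874  0.058 ]
```

```bash
python3 - <<'E'
from h import *
np.set_printoptions(precision=4,suppress=True)
s=shot("side");t=shot("top")
P=lambda n,a,b:print(n,*tri(s,a,t,b))
P("seat axis",(300.6,140.2),(239.55,173.7));P("c3",(310.2,132.6),(240.9,162.6));P("slider end",(335,129.1),(246.5,135))
T=lambda p,z:plane(t,p,z)
S=lambda p,z:plane(s,p,z)
for n,p,z in (("slider",(246.6,135),.272),("arm0",(245,142),.272),("arm1",(240.9,162.4),.272),("c2",(240.25,170),.25),("c1",(238.8,177.4),.25),("tip",(235.6,184),.28)):print(n,T(p,z))
a=T((246.3,137),.272)-T((240.9,162.4),.272);print("hook yaw",np.degrees(np.arctan2(a[1],a[0])))
for n,p,z in (("arm0",(334,129.1),.272),("arm1",(311,132.4),.272),("c2",(303.9,139.6),.25),("c1",(297.4,140.6),.25)):print("S",n,S(p,z))
w=T((361.8,198.3),.058);o=T((388.3,189),.058);print("white",w,"mid",(w+o)/2,np.linalg.norm(w-o),"yaw",np.degrees(np.arctan2(*(w-o)[[1,0]])))
a=T((373.5,192.2),.13);b=T((379.5,189.7),.13);print("bar yaw",np.degrees(np.arctan2(*(a-b)[[1,0]])))
a=S((366,248.9),.13);b=S((375,252.6),.13);print("bar yaw side",np.degrees(np.arctan2(*(a-b)[[1,0]])),np.linalg.norm(a-b))
P("post L",(363.8,247.2),(370.6,193.5));P("post R",(379.8,253.6),(383,188.5))
print(telemetry.get_obs()["tool_rot"],R.from_quat(telemetry.get_obs()["tool_rot"]).as_matrix())
E
```

```text
seat axis [0.5533 0.2045 0.2501] 0.45573110293667746
c3 [0.5846 0.1974 0.2721] 1.684733074158665
slider end [0.6703 0.1826 0.2698] 1.0136177028955038
slider [0.6694 0.1822 0.272 ]
arm0 [0.6476 0.1867 0.272 ]
arm1 [0.5844 0.1978 0.272 ]
c2 [0.5647 0.2027 0.25  ]
c1 [0.5416 0.2067 0.25  ]
tip [0.5171 0.211  0.28  ]
hook yaw -10.629205471683468
S arm0 [0.6655 0.1803 0.272 ]
S arm1 [0.5885 0.1974 0.272 ]
S c2 [0.5649 0.2029 0.25  ]
S c1 [0.5433 0.2074 0.25  ]
white [ 0.4996 -0.194   0.058 ] mid [ 0.5164 -0.2407  0.058 ] 0.0992431884269538 yaw 109.80413332832295
bar yaw 113.07868461210532
bar yaw side 116.30994504120567 0.02623292660231855
post L [ 0.5093 -0.2159  0.1308] 1.6141783525878262
post R [ 0.5275 -0.2581  0.1327] 4.481786092803589
[ 0.1147  0.9934 -0.0002 -0.    ] [[-0.9737  0.2278 -0.0001]
 [ 0.2278  0.9737 -0.0003]
 [-0.     -0.0003 -1.    ]]
```

Both views agree. The bar centre is about (0.5185, -0.238) at z ≈ 0.129 (must be 0.130), with carrier y at about 112.5°. The hook rod axis is at (0.5533, 0.2045, 0.250), which gives a seat height of 0.254, and hook x is at about -10.5°. Next I move above the carrier and then turn.

```bash
python3 -m inch '[[[0,0,0],[-0.04,-0.045,0],-1],[[0,0,0],[-0.085,-0.093,0],-1],[[0,0,0],[-0.085,-0.093,0],-1],[[0,0,0],[-0.085,-0.093,0],-1],[[0,0,0],[-0.085,-0.093,0],-1],[[0,0,0],[-0.085,-0.093,0],-1],[[0,0,0],[-0.085,-0.093,0],-1],[[0,0,0],[-0.085,-0.093,0],-1],[[0,0,0],[-0.085,-0.093,0],-1],[[0,0,0],[-0.085,-0.093,0],-1]]'
python3 -m inch '[[[0,0,0],[-0.085,-0.093,0],-1],[[0,0,0],[-0.085,-0.093,0],-1],[[0,0,0],[-0.085,-0.093,0],-1],[[0,0,0],[-0.085,-0.093,0],-1],[[0,0,0],[-0.085,-0.093,0],-1],[[0,0,0],[-0.085,-0.093,0],-1],[[0,0,0],[-0.085,-0.093,0],-1],[[0,0,0],[-0.085,-0.093,0],-1],[[0,0,0],[-0.085,-0.093,0],-1],[[0,0,0],[-0.085,-0.093,0],-1]]'
python3 -m inch '[[[0,0,0],[-0.085,-0.093,0],-1],[[0,0,0],[-0.05,-0.05,0],-1],[[0,0,-0.01],[0,0,0],-1],[[0,0,-0.0165],[0,0,0],-1],[[0,0,-0.0165],[0,0,0],-1],[[0,0,-0.0165],[0,0,0],-1],[[0,0,-0.0165],[0,0,0],-1],[[0,0,-0.0165],[0,0,0],-1],[[0,0,-0.0065],[0,0,0],-1],[[0,0,0],[0,0,0],-1]]'
cat > st.py <<'E'
import sys
from h import *
o=telemetry.get_obs();M=R.from_quat(o["tool_rot"]).as_matrix();np.set_printoptions(precision=4,suppress=True)
print("t",o["clock"],"p",o["eef_pos"],"yaw y",np.degrees(np.arctan2(M[1,1],M[0,1])).round(2),"z",M[:,2],"F",o["ft_force"],"w",o["grip_width"],"gf",o["grasp_force"],"q",o["joint_pos"])
if len(sys.argv)>3:
    d=np.array([float(a) for a in sys.argv[1:4]])-o["eef_pos"]; print("tool shift units",M.T@d/0.3)
E
python3 st.py 0.5185 -0.238 0.2305
```

```text
clock: 1.23
eef_pos: [0.2892, 0.1726, 0.2316]
tool_rot: [0.114, 0.993, 0.0, 0.001]
ft_force: [1.9, 0.5, 1.1]
grip_width: 0.0854
grasp_force: 0.0
clock: 2.07
eef_pos: [0.4741, -0.1575, 0.2313]
tool_rot: [0.115, 0.993, 0.0, 0.0]
ft_force: [1.5, 1.6, 0.2]
grip_width: 0.0855
grasp_force: 0.0
clock: 2.9
eef_pos: [0.5031, -0.2066, 0.2312]
tool_rot: [-0.195, 0.981, 0.0, -0.0]
ft_force: [0.3, -0.2, 0.4]
grip_width: 0.0854
grasp_force: 0.0
t 2.9 p [ 0.5031 -0.2066  0.2312] yaw y 112.5 z [-0.0002  0.     -1.    ] F [ 0.314  -0.2295  0.3752] w 0.0854115562620372 gf 0.0 q [-0.3896  0.3283  0.1242  1.3668 -0.     -0.7823]
tool shift units [-0.0072 -0.1163  0.0024]
```

```bash
python3 -m inch '[[[0,0,0],[-0.004,-0.058,0],-1],[[0,0,0],[-0.003,-0.058,0],-1],[[0,0,0],[0,0,0.08],-1],[[0,0,0],[0,0,0.1],-1],[[0,0,0],[0,0,0.05],-1],[[0,0,0],[0,0,0],-1]]' | head -2
python3 - <<'E'
from h import *
s=shot("side");t=shot("top")
z=lambda c,x,y,w,h:cv2.resize(c["img"][y:y+h,x:x+w,::-1],(w*6,h*6),interpolation=cv2.INTER_CUBIC)
cv2.imwrite("pics/z1.png",np.hstack([z(s,325,200,66,100),z(t,341,160,66,100)]))
E
python3 st.py 0.5185 -0.238 0.096
```

```text
clock: 3.4
eef_pos: [0.5157, -0.2368, 0.158]
t 3.5 p [ 0.5182 -0.2378  0.1622] yaw y 112.43 z [-0.0011  0.0005 -1.    ] F [ 0.3806  0.0779 -0.4182] w 0.08510951225590137 gf 0.0 q [-0.4303  0.4165  0.0717  1.2273  0.     -0.8217]
tool shift units [-0.001  -0.0013  0.2206]
```

View pics/z1.png

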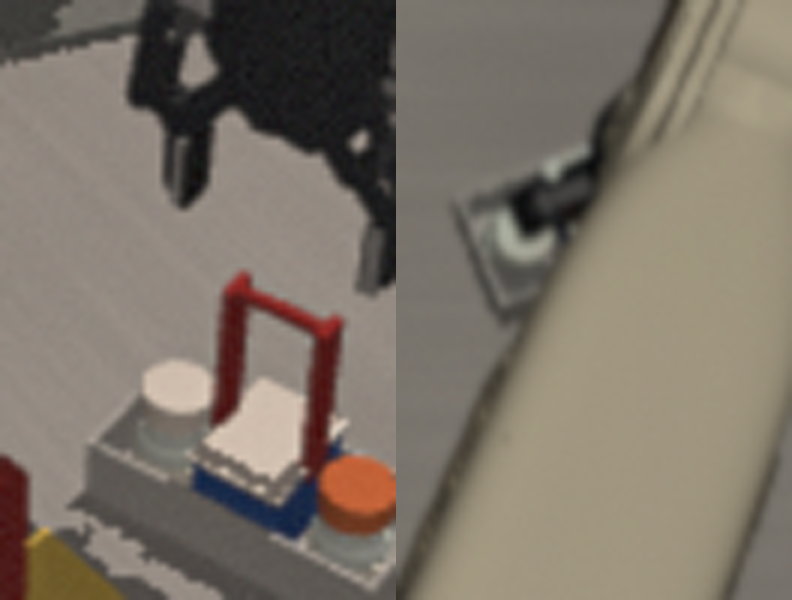

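The view shows the fingertips straddling the loop. The left tip is at crop (182,205), the right tip at about (375,292), and the loop top runs from (238,285) to (330,325). They are aligned to within a few mm along y, so I descend.

```bash
python3 -m inch '[[[0,0,0],[0,0,0.05],-1],[[0,0,0],[0,0,0.07],-1],[[0,0,0],[0,0,0.06],-1],[[0,0,0],[0,0,0.03],-1],[[0,0,0],[0,0,0.011],-1],[[0,0,0],[0,0,0],-1],[[0,0,0],[0,0,0],-1]]' 
python3 - <<'E'
from h import *
s=shot("side")
z=lambda c,x,y,w,h:cv2.resize(c["img"][y:y+h,x:x+w,::-1],(w*6,h*6),interpolation=cv2.INTER_CUBIC)
cv2.imwrite("pics/z2.png",z(s,330,215,80,90))
print(proj(s,telemetry.get_obs()["eef_pos"]))
E
python3 st.py 0.5185 -0.238 0.096
```

```text
clock: 4.08
eef_pos: [0.5194, -0.2383, 0.0975]
tool_rot: [-0.195, 0.981, -0.001, 0.001]
ft_force: [-0.3, -0.3, -0.2]
grip_width: 0.0853
grasp_force: 0.0
(np.float64(370.81972948972594), np.float64(260.2113044115691))
t 4.1333 p [ 0.5195 -0.2384  0.0976] yaw y 112.47 z [ 0.0026 -0.0012 -1.    ] F [-1.4676 -0.1061  0.4523] w 0.08537394748805405 gf 0.0 q [-0.4302  0.4671 -0.0272  1.0737  0.     -0.8223]
tool shift units [0.0027 0.0026 0.0054]
```

View pics/z2.png

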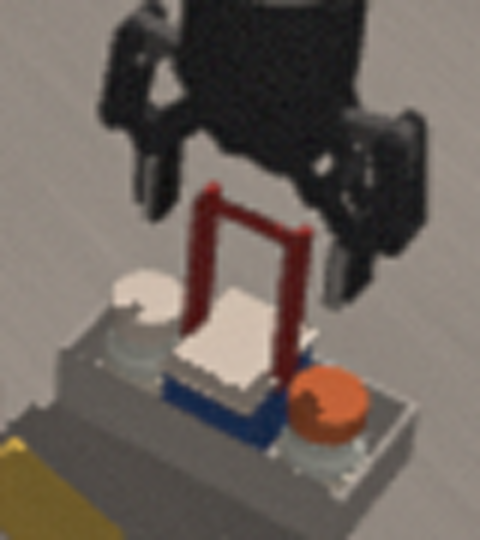

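The fingers straddle the loop with even gaps. The TCP projects to crop (245,271) and the midpoint of the uprights at that height is about (248,275). I close.

```bash
python3 -m inch '[[[0,0,0],[0,0,0.002],0.2],[[0,0,0],[0,0,0.002],0.5],[[0,0,0],[0,0,0],1],[[0,0,0],[0,0,0],1],[[0,0,0],[0,0,0],1],[[0,0,0],[0,0,0],1],[[0,0,0],[0,0,0],1],[[0,0,0],[0,0,0],1]]'; python3 st.py
```

```text
clock: 4.8
eef_pos: [0.519, -0.2384, 0.0956]
tool_rot: [-0.195, 0.981, -0.001, 0.001]
ft_force: [0.6, -2.2, 5.7]
grip_width: 0.0511
grasp_force: 63.8
t 4.8 p [ 0.519  -0.2384  0.0956] yaw y 112.46 z [ 0.0016 -0.0011 -1.    ] F [ 0.5961 -2.2013  5.7446] w 0.05113087547955619 gf 63.77086529377266 q [-0.4305  0.4689 -0.0301  1.0699 -0.0004 -0.8225]
```

```bash
python3 -m inch '[[[0,0,0],[0,0,-0.01],1],[[0,0,0],[0,0,-0.02],1],[[0,0,0],[0,0,-0.04],1],[[0,0,0],[0,0,-0.05],1],[[0,0,0],[0,0,-0.05],1],[[0,0,0],[0,0,-0.04],1],[[0,0,0],[0,0,-0.02],1],[[0,0,0],[0,0,-0.01],1],[[0,0,0],[0,0,0],1],[[0,0,0],[0,0,0],1]]'
python3 -m inch '[[[0,0,0],[0,0,-0.02],1],[[0,0,0],[0,0,-0.04],1],[[0,0,0],[0,0,-0.06],1],[[0,0,0],[0,0,-0.06],1],[[0,0,0],[0,0,-0.06],1],[[0,0,0],[0,0,-0.05],1],[[0,0,0],[0,0,-0.03],1],[[0,0,0],[0,0,-0.02],1],[[0,0,0],[0,0,0],1],[[0,0,0],[0,0,0],1]]'
python3 st.py 0.42 0.22 0.27
python3 -c "
import numpy as np
s=np.array([.5533,.2045]);a=np.radians(-10.5);h=np.array([np.cos(a),np.sin(a)])
for d in(.12,.05,0):print(d,s-d*h)"
```

```text
clock: 5.63
eef_pos: [0.5177, -0.2375, 0.1657]
tool_rot: [-0.195, 0.981, 0.001, -0.001]
ft_force: [-0.3, -0.5, -5.4]
grip_width: 0.0512
grasp_force: 63.8
clock: 6.47
eef_pos: [0.5182, -0.2378, 0.2681]
tool_rot: [-0.195, 0.981, 0.0, -0.0]
ft_force: [0.2, 1.1, -5.8]
grip_width: 0.0514
grasp_force: 64.1
t 6.4667 p [ 0.5182 -0.2378  0.2681] yaw y 112.47 z [-0.0009  0.0004 -1.    ] F [ 0.1586  1.1437 -5.7994] w 0.0514208850625783 gf 64.05577290293877 q [-0.4302  0.3735  0.2842  1.4825  0.     -0.8225]
tool shift units [-0.2809  1.5352 -0.0052]
0.12 [0.43530941 0.22636826]
0.05 [0.50413725 0.21361178]
0 [0.5533 0.2045]
```

```bash
python3 -m inch '[[[0,0,0],[-0.0045,0.02,0],1],[[0,0,0],[-0.01,0.045,0],1],[[0,0,0],[-0.0153,0.07,0],1],[[0,0,0],[-0.0153,0.07,0],1],[[0,0,0],[-0.0153,0.07,0],1],[[0,0,0],[-0.0153,0.07,0],1],[[0,0,0],[-0.0153,0.07,0],1],[[0,0,0],[-0.0153,0.07,0],1],[[0,0,0],[-0.0153,0.07,0],1],[[0,0,0],[-0.0153,0.07,0],1]]'|head -2
python3 -m inch '[[[0,0,0],[-0.0153,0.07,0],1],[[0,0,0],[-0.0153,0.07,0],1],[[0,0,0],[-0.0153,0.07,0],1],[[0,0,0],[-0.0153,0.07,0],1],[[0,0,0],[-0.0153,0.07,0],1],[[0,0,0],[-0.0153,0.07,0],1],[[0,0,0],[-0.0153,0.07,0],1],[[0,0,0],[-0.0153,0.07,0],1],[[0,0,0],[-0.0153,0.07,0],1],[[0,0,0],[-0.0153,0.07,0],1]]'|head -2
python3 -m inch '[[[0,0,0],[-0.0153,0.07,0],1],[[0,0,0],[-0.0153,0.07,0],1],[[0,0,0],[-0.01,0.045,0],1],[[0,0,0],[-0.0055,0.025,0],1],[[0,0,0.005],[0,0,0],1],[[0,0,0.01],[0,0,0],1],[[0,0,0.011],[0,0,0],1],[[0,0,0.011],[0,0,0],1],[[0,0,0.011],[0,0,0],1],[[0,0,0.011],[0,0,0],1]]'|head -2
python3 -m inch '[[[0,0,0.011],[0,0,0],1],[[0,0,0.011],[0,0,0],1],[[0,0,0.008],[0,0,0],1],[[0,0,0.003],[0,0,0],1],[[0,0,0],[0,0,0],1],[[0,0,0],[0,0,0],1]]'
python3 st.py 0.4353 0.2264 0.27
python3 - <<'E'
from h import *
s=shot("side");t=shot("top")
z=lambda c,x,y,w,h,k:cv2.resize(c["img"][y:y+h,x:x+w,::-1],(w*k,h*k),interpolation=cv2.INTER_CUBIC)
cv2.imwrite("pics/z3.png",np.hstack([z(s,230,100,115,100,4),z(t,190,120,75,100,4)]))
print(proj(s,telemetry.get_obs()["eef_pos"]))
E
```

```text
clock: 7.3
eef_pos: [0.4832, -0.0467, 0.2682]
clock: 8.13
eef_pos: [0.445, 0.1643, 0.2682]
clock: 8.97
eef_pos: [0.4345, 0.2259, 0.2683]
clock: 9.47
eef_pos: [0.4351, 0.226, 0.2686]
tool_rot: [0.092, 0.996, -0.0, -0.0]
ft_force: [-0.4, 0.4, -5.3]
grip_width: 0.0516
grasp_force: 64.5
t 9.4667 p [0.4351 0.226  0.2686] yaw y 79.42 z [-0.0005 -0.0003 -1.    ] F [-0.3579  0.3642 -5.3039] w 0.05164534580047735 gf 64.51018170628231 q [ 0.4792  0.2087  0.0608  1.4235 -0.      0.6639]
tool shift units [-0.0005  0.0013 -0.0046]
(np.float64(263.94172689354525), np.float64(140.87407089909183))
```

View pics/z3.png

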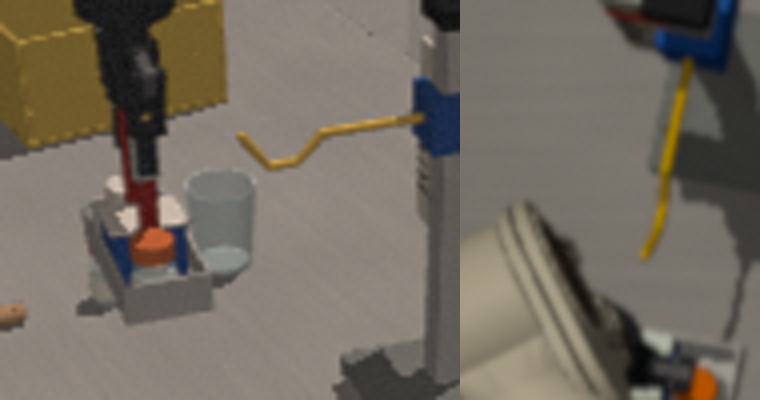

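The carrier hangs straight beside the hook: orange cap at top (251,216) and side (267,160), hook tip at side (290,133). As a check, I'll triangulate the cap against the gripped carrier's expected pose.

```bash
python3 - <<'E'
from h import *
np.set_printoptions(precision=4,suppress=True)
s=shot("side");t=shot("top")
def m(c,x,y,w,h):
    i=c["img"][y:y+h,x:x+w].astype(int);r,g,b=i[...,0],i[...,1],i[...,2]
    v,u=np.nonzero((r>130)&(g<.65*r)&(g>.3*r)&(b<.5*r)); q=np.c_[u+x,v+y];return q.mean(0),q.min(0),q.max(0)
a=m(s,255,150,30,25);b=m(t,240,205,20,22);print(a,b)
ps=np.array([a[0][0],a[1][1]+2.7]);print(tri(s,ps,t,b[0]), plane(t,b[0],.231),plane(s,ps,.231))
E
python3 st.py 0.5533 0.2045 0.27
```

```text
(array([268.3333, 159.4872]), array([264, 157]), array([272, 162])) (array([250.4255, 216.4043]), array([248, 212]), array([253, 221]))
(array([0.4223, 0.1712, 0.2319]), np.float64(0.7154839009186547)) [0.4227 0.1711 0.231 ] [0.4226 0.1728 0.231 ]
t 9.6667 p [0.4354 0.2261 0.2688] yaw y 79.38 z [-0.0001 -0.0001 -1.    ] F [-0.7782 -0.1659 -5.1039] w 0.05106897430655172 gf 64.50352876534453 q [ 0.479   0.209   0.0616  1.4235 -0.      0.6644]
tool shift units [-0.3994  0.0016 -0.0041]
```

```bash
python3 -m inch '[[[0,0,0],[-0.01,0,0],1],[[0,0,0],[-0.02,0,0],1],[[0,0,0],[-0.03,0,0],1],[[0,0,0],[-0.03,0,0],1],[[0,0,0],[-0.03,0,0],1],[[0,0,0],[-0.03,0,0],1],[[0,0,0],[-0.025,0,0],1],[[0,0,0],[-0.015,0,0],1],[[0,0,0],[-0.01,0,0],1],[[0,0,0],[0,0,0],1]]'
python3 -m inch '[[[0,0,0],[-0.01,0,0],1],[[0,0,0],[-0.02,0,0],1],[[0,0,0],[-0.03,0,0],1],[[0,0,0],[-0.03,0,0],1],[[0,0,0],[-0.03,0,0],1],[[0,0,0],[-0.03,0,0],1],[[0,0,0],[-0.025,0,0],1],[[0,0,0],[-0.015,0,0],1],[[0,0,0],[-0.01,0,0],1],[[0,0,0],[0,0,0],1]]'
python3 st.py 0.5533 0.2045 0.27
python3 - <<'E'
from h import *
s=shot("side");t=shot("top")
z=lambda c,x,y,w,h,k:cv2.resize(c["img"][y:y+h,x:x+w,::-1],(w*k,h*k),interpolation=cv2.INTER_CUBIC)
cv2.imwrite("pics/z4.png",np.hstack([z(s,270,85,80,100,5),z(t,215,110,60,100,5)]))
E
```

```text
clock: 10.5
eef_pos: [0.4951, 0.2149, 0.2685]
tool_rot: [0.093, 0.996, -0.0, -0.0]
ft_force: [-0.4, -0.3, -6.6]
grip_width: 0.0513
grasp_force: 64.5
clock: 11.33
eef_pos: [0.5541, 0.2038, 0.2684]
tool_rot: [0.093, 0.996, -0.0, -0.0]
ft_force: [-0.8, 0.9, -4.5]
grip_width: 0.0512
grasp_force: 64.5
t 11.3333 p [0.5541 0.2038 0.2684] yaw y 79.32 z [-0.0003 -0.0002 -1.    ] F [-0.7833  0.8919 -4.4563] w 0.05116271054206416 gf 64.488022357109 q [ 0.3525  0.4163  0.3485  1.5033 -0.      0.5388]
tool shift units [ 0.003   0.0019 -0.0052]
```

View pics/z4.png

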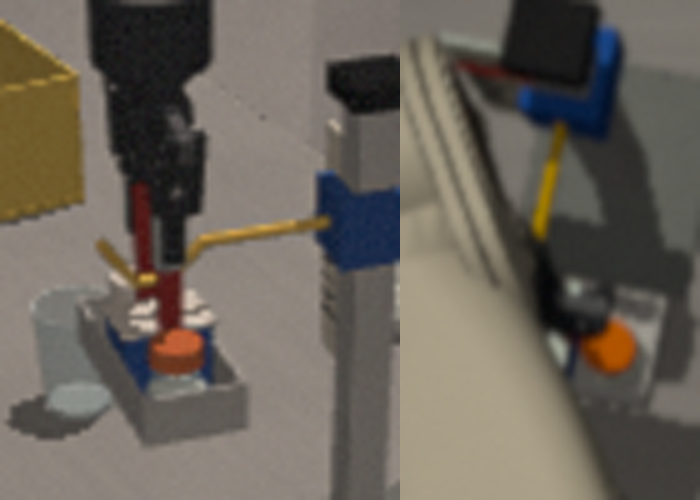

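The rod passes between the two uprights with the bar over the crook (side crop about (150,275)), so the loop is threaded. I measure the load, then lower slowly.

```bash
cat > f.py <<'E'
from h import *
import sys
F=[]
for k in range(int(sys.argv[1])):
    vision.camera("side"); F.append(telemetry.get_obs()["ft_force"])
F=np.array(F);np.set_printoptions(precision=3,suppress=True)
o=telemetry.get_obs();print("t",o["clock"],"F",F.mean(0),"sd",F.std(0)/len(F)**.5,"p",o["eef_pos"])
E
python3 f.py 16
python3 -m inch '[[[0,0,0],[0,0,0.006],1],[[0,0,0],[0,0,0.012],1],[[0,0,0],[0,0,0.013],1],[[0,0,0],[0,0,0.013],1],[[0,0,0],[0,0,0.013],1],[[0,0,0],[0,0,0.013],1],[[0,0,0],[0,0,0.013],1],[[0,0,0],[0,0,0.013],1],[[0,0,0],[0,0,0.01],1],[[0,0,0],[0,0,0.008],1]]'
python3 -m inch '[[[0,0,0],[0,0,0.007],1],[[0,0,0],[0,0,0.006],1],[[0,0,0],[0,0,0.005],1],[[0,0,0],[0,0,0.005],1],[[0,0,0],[0,0,0.005],1],[[0,0,0],[0,0,0.005],1],[[0,0,0],[0,0,0.005],1],[[0,0,0],[0,0,0.005],1],[[0,0,0],[0,0,0.005],1],[[0,0,0],[0,0,0.003],1]]'
python3 f.py 6
```

```text
t 12.2333 F [ 0.026 -0.01  -5.459] sd [0.094 0.09  0.151] p [0.553 0.204 0.269]
clock: 13.07
eef_pos: [0.5533, 0.2039, 0.2341]
tool_rot: [0.093, 0.996, -0.0, -0.0]
ft_force: [-0.4, 0.9, -5.8]
grip_width: 0.0513
grasp_force: 64.5
clock: 13.9
eef_pos: [0.5535, 0.204, 0.2192]
tool_rot: [0.093, 0.996, 0.0, 0.0]
ft_force: [0.3, 0.6, -4.5]
grip_width: 0.0514
grasp_force: 64.5
t 14.2 F [ 0.331  0.197 -4.922] sd [0.1   0.124 0.156] p [0.554 0.204 0.219]
```

```bash
python3 -m inch '[[[0,0,0],[0,0,0.003],1],[[0,0,0],[0,0,0.006],1],[[0,0,0],[0,0,0.007],1],[[0,0,0],[0,0,0.007],1],[[0,0,0],[0,0,0.007],1],[[0,0,0],[0,0,0.007],1],[[0,0,0],[0,0,0.007],1],[[0,0,0],[0,0,0.007],1],[[0,0,0],[0,0,0.006],1],[[0,0,0],[0,0,0.003],1]]'
python3 f.py 8
python3 -m inch '[[[0,0,0],[0,0,0.003],1],[[0,0,0],[0,0,0.005],1],[[0,0,0],[0,0,0.006],1],[[0,0,0],[0,0,0.006],1],[[0,0,0],[0,0,0.006],1],[[0,0,0],[0,0,0.006],1],[[0,0,0],[0,0,0.006],1],[[0,0,0],[0,0,0.006],1],[[0,0,0],[0,0,0.005],1],[[0,0,0],[0,0,0.003],1]]'
python3 f.py 12
```

```text
clock: 15.03
eef_pos: [0.5535, 0.204, 0.2012]
tool_rot: [0.093, 0.996, 0.0, 0.0]
ft_force: [0.5, 0.4, -3.4]
grip_width: 0.0514
grasp_force: 64.8
t 15.4333 F [-0.289  0.077 -2.821] sd [0.152 0.15  0.14 ] p [0.554 0.204 0.201]
clock: 16.27
eef_pos: [0.5535, 0.204, 0.1856]
tool_rot: [0.093, 0.996, 0.0, 0.0]
ft_force: [-0.2, -0.0, -0.6]
grip_width: 0.0513
grasp_force: 65.0
t 16.8667 F [ 0.065 -0.067 -0.781] sd [0.149 0.155 0.125] p [0.554 0.204 0.186]
```

```bash
python3 -m inch '[[[0,0,0],[0,0,0.003],1],[[0,0,0],[0,0,0.004],1],[[0,0,0],[0,0,0.004],1],[[0,0,0],[0,0,0.004],1],[[0,0,0],[0,0,0.003],1],[[0,0,0],[0,0,0.002],1],[[0,0,0],[0,0,0],1]]'|head -2
python3 f.py 30
python3 - <<'E'
from h import *
s=shot("side")
z=lambda c,x,y,w,h,k:cv2.resize(c["img"][y:y+h,x:x+w,::-1],(w*k,h*k),interpolation=cv2.INTER_CUBIC)
cv2.imwrite("pics/z5.png",z(s,270,85,100,120,5))
E
```

```text
clock: 17.45
eef_pos: [0.5535, 0.204, 0.1796]
t 18.95 F [0.635 0.014 0.048] sd [0.084 0.079 0.085] p [0.554 0.204 0.18 ]
```

View pics/z5.png

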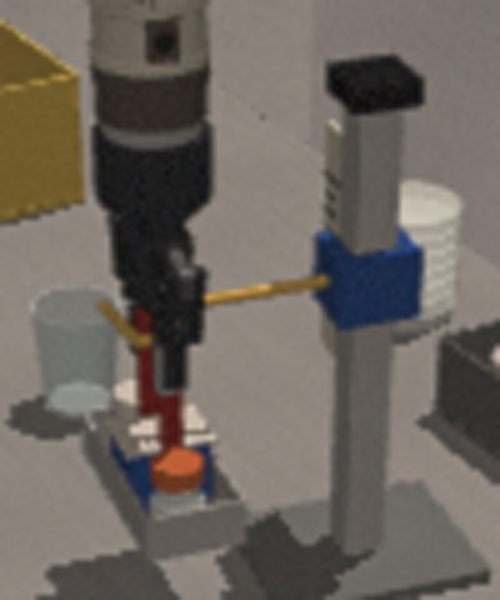

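The hook carries everything (Fz about 0.05 N) and the bar sits in the crook at crop (145,335). I open gently.

```bash
python3 -m inch '[[[0,0,0],[0,0,0],-0.15],[[0,0,0],[0,0,0],-0.2],[[0,0,0],[0,0,0],-0.22],[[0,0,0],[0,0,0],-0.25],[[0,0,0],[0,0,0],-0.28],[[0,0,0],[0,0,0],-0.32],[[0,0,0],[0,0,0],-0.4],[[0,0,0],[0,0,0],-0.5]]'
python3 f.py 4
python3 -m inch '[[[0,0,0],[0,0,0],-0.6],[[0,0,0],[0,0,0],-0.7],[[0,0,0],[0,0,0],-0.8],[[0,0,0],[0,0,0],-0.9],[[0,0,0],[0,0,0],-0.9]]'
python3 - <<'E'
from h import *
s=shot("side")
z=lambda c,x,y,w,h,k:cv2.resize(c["img"][y:y+h,x:x+w,::-1],(w*k,h*k),interpolation=cv2.INTER_CUBIC)
cv2.imwrite("pics/z6.png",z(s,270,85,100,120,5))
E
```

```text
clock: 19.67
eef_pos: [0.5534, 0.204, 0.1797]
tool_rot: [0.093, 0.996, -0.0, -0.0]
ft_force: [1.2, 0.8, 0.0]
grip_width: 0.064
grasp_force: 0.0
t 19.8667 F [-0.15   0.149  0.422] sd [0.281 0.21  0.294] p [0.553 0.204 0.18 ]
clock: 20.28
eef_pos: [0.5535, 0.204, 0.1797]
tool_rot: [0.093, 0.996, -0.0, -0.0]
ft_force: [-0.0, 0.6, -0.4]
grip_width: 0.0809
grasp_force: 0.0
```

View pics/z6.png

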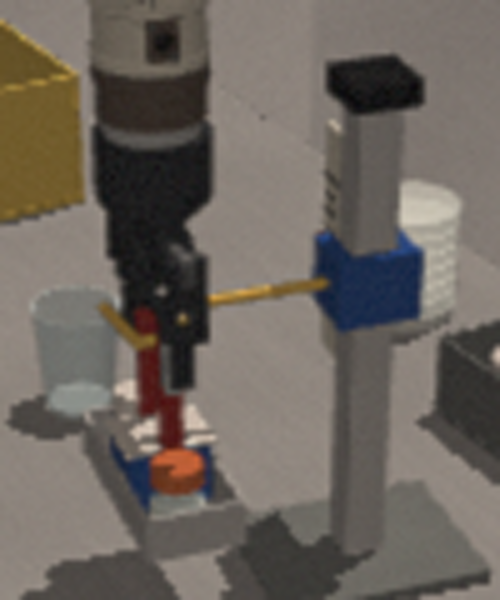

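Released: the slider and carrier look unchanged and the fingers are free on both sides. I rise straight up.

```bash
python3 -m inch '[[[0,0,0],[0,0,-0.01],-0.95],[[0,0,0],[0,0,-0.02],-1],[[0,0,0],[0,0,-0.03],-1],[[0,0,0],[0,0,-0.04],-1],[[0,0,0],[0,0,-0.05],-1],[[0,0,0],[0,0,-0.06],-1],[[0,0,0],[0,0,-0.06],-1],[[0,0,0],[0,0,-0.06],-1],[[0,0,0],[0,0,-0.06],-1],[[0,0,0],[0,0,-0.05],-1]]'
python3 -m inch '[[[0,0,0],[0,0,-0.04],-1],[[0,0,0],[0,0,-0.02],-1],[[0,0,0],[0.03,0,0],-1],[[0,0,0],[0.06,0,0],-1],[[0,0,0],[0.08,0,0],-1],[[0,0,0],[0.08,0,0],-1],[[0,0,0],[0.08,0,0],-1],[[0,0,0],[0.08,0,0],-1],[[0,0,0],[0.04,0,0],-1],[[0,0,0],[0,0,0],-1]]'
python3 - <<'E'
from h import *
z=lambda c,x,y,w,h,k:cv2.resize(c["img"][y:y+h,x:x+w,::-1],(w*k,h*k),interpolation=cv2.INTER_CUBIC)
P=[shot("side") for _ in range(16)]
g=[p["img"][95:205,285:360].astype(int) for p in P]
print("motion",[int((abs(a-g[-1]).max(2)>30).sum()) for a in g])
t=shot("top")
cv2.imwrite("pics/z7.png",np.hstack([z(P[-1],270,85,90,120,5),z(t,215,110,60,120,5)]))
E
```

```text
clock: 21.17
eef_pos: [0.5537, 0.2041, 0.3145]
tool_rot: [0.093, 0.996, 0.001, 0.001]
ft_force: [1.1, -0.3, -0.3]
grip_width: 0.0857
grasp_force: 0.0
clock: 22.0
eef_pos: [0.419, 0.2292, 0.3308]
tool_rot: [0.092, 0.996, 0.0, 0.0]
ft_force: [-0.2, 0.5, -0.7]
grip_width: 0.0854
grasp_force: 0.0
motion [0, 0, 0, 0, 0, 0, 0, 0, 0, 0, 0, 0, 0, 0, 0, 0]
```

View pics/z7.png

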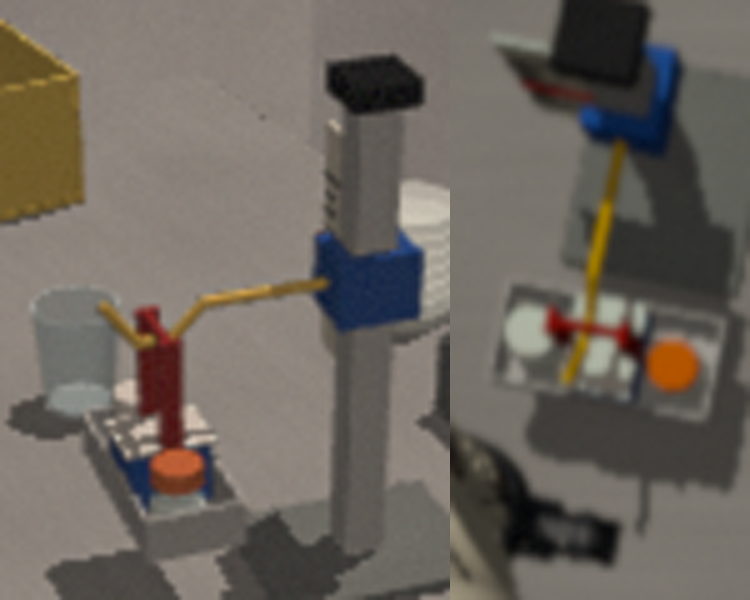

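The carrier hangs still in the crook with both jars in it, and the arm is clear. I hand in.

```bash
python3 -c "
from workcell import workorder
print(workorder.job_done())"
```

```text
the job is handed in; nothing more can be done
None
```

The carrier hangs still in the crook of the scale's hook with both jars in it. I let go only once the wrist force had dropped to about zero, the arm is clear, and I handed the job in at about 23 s (no verdict came back).

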